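# Seat a pin against the stop of a V-groove welding fixture

## Robot

A 7-joint arm with a two-finger parallel gripper is mounted at the origin on a cart in front of the work surface, level with it; the furniture and walls round the work are solid. World frame = base frame: x ahead of the robot, y to its left, z up, the work surface at z = 0. Lengths are in m, angles in rad, forces in N, time in s.
With the tool pointing down it reaches from about 0.35 to 0.9 m from the base axis. Payload 8.1 kg.
Tool frame: the origin (TCP) lies on the centre line of the jaws, within the pads' length; the fingertips stand 14 mm ahead of it and the grasp point (between the pads) lies 5 mm behind it; z points along the fingers, y is the direction in which the jaws open and shut (so a half turn about z gives the same grasp; the last joint's range is limited). The gripper opens to 92 mm and grips with 3 to 60 N. Pads are 19 mm wide; open, the fingers measure 130 mm over their backs; the gripper's body (75 mm by 190 mm) begins 47 mm behind the grasp point.
Start: joints at [1.094, 0.434, 0.025, 1.573, -0.012, 1.134, -0.075], TCP at [0.228, -0.582, 0.241] pointing down, gripper open.
Joint ranges: [-2.62, 2.62], [-0.44, 2.09], [-1.27, 1.32], [0.08, 2.57], [-1.32, 4.46], [0.12, 2], [-2.74, 2.74]. Speed limits (rad/s): [2.22, 2.22, 3.01, 3.01, 3.14, 3.14, 3.14].

## Interface

Orientations are given as a rotation vector (axis times angle).
In Python, from cell import observe, eyes, arm gives the robot as it stands.
- The arm moves only by the tool step_arm, never from a script. Its argument "series" is a list that holds one entry, the list of rows, each a list of 5 numbers: the finger opening in m, from 0 to 0.0918, then the shift along the world's x, y, z in m, then the turn about the world's z in degrees. In form: [[[hand, dx, dy, dz, spin], ...]]. A call has 1 to 20 rows; each row is the pose to reach, as a shift and turn from the pose measured when the call began; what a row does not reach only later rows make up. A row lasts 1/12 s, in which the tool goes at most 41.7 mm and 7.16 degrees, less where a joint would pass 70% of its speed; a pose out of reach is approached as far as the arm can. A call with a gripper value outside its range is refused whole. The fingers move at their own pace and stop on an object; "squeeze" is the grip in N (left out, the last holds). Time passes only in rows, so rows that repeat a pose let the fingers close. It gives the time, the measured TCP pose, the force and the opening at its end, in the units of the state.
- observe(): the state, without advancing time (a new reading comes with each control period).
- eyes.get_image(name): name is "scene" or "top" or "wrist"; returns (picture, depth): 400x640x3 uint8, red, green, blue; 400x640 float32, m along the optical axis (not along the pixel's ray), 0 where there is no reading.
- eyes.camera_params(name): a dict with "intrinsics" (3x3 intrinsics, pixels), "position" and "attitude" of the camera in the world. Camera axes: x right, y down, z forward; pixel columns grow to the right and rows downward; lengths in m; the calibration is good to about 2 mm. A picture is of the moment at which its call begins: read the wrist's pose just before it. camera_params takes no time and is no camera call; for the wrist camera it gives the pose at the moment of the call.
- arm.sign_off(): hands the job in, once; it reports no verdict.
The state is a dict: "clock": time; "joints": joint angles; "dq": joint speeds; "joint_efforts": joint torques, N m; "position": TCP position; "ee_rot": TCP orientation; "force": force on the tool from outside, world axes, zero at the start; "ft_torque": the same for the moment, N m; "width": opening from 0.0 (shut) to 1.0 (fully open).
Only numpy, scipy, OpenCV 4.12 (cv2) and the standard library are available. Lean on these libraries where they do the work, as an engineer would, in place of code of your own. Each camera call takes 0.05 s, during which the arm holds its last target.

## Task

Take the brass pin from its grey rest, lay it in the V-groove of the fixture clear of the red plunger, and let go of it. Then push it by its end along the groove until it has pressed the plunger in and sits fully home against the hard stop: press it there gently but firmly, with about 6 to 10 newtons, for half a second, never hard. Leave it lying in the groove against the stop, and leave the other parts on the bench alone.

Things in the scene. Friction and masses are not known exactly. Their poses are not given: they have to be found in the camera images.
- pin: Brass-coloured round pin with two thin dark bands, diameter 22 mm, length 80 mm, about 0.26 kg (varies by a third). Origin at its middle, x along its axis (both ends are alike, and it may be rolled to any angle about its axis). It starts lying in pin_rest.
- pin_rest: Grey fixed rest with a short V on top, 66 x 60 mm footprint. Origin at the centre of its underside, on the worktop, z up. The pin lies in it along the rest's x axis, with the pin's axis 32 mm above the worktop; the V's edges end 4 mm below the pin's axis, so the upper half of the pin is free for fingers.
- v_fixture: Fixed aluminium plate (236 x 74 mm) with a dark V-rail. Origin on the worktop under the groove's line, z up, x along the groove toward the stop. The groove is straight at y = 0, from x = -110 mm (open end) to +62 mm. A pin in it has its axis 36 mm above the worktop; the V's edges are 4 mm below that axis, its mouth is 23 mm wide, and nothing beside it is higher.
- stop_block: Blue block, 22 x 46 mm, 62 mm high with its screw head, fixed at x = +65 to +87 mm of v_fixture. Origin on the worktop under its centre, axes as v_fixture. From it a steel stop sleeve (17 mm diameter, in line with the pin) stands out toward the pin, clamped rigid at another length each time: its flat hard face is somewhere from x = +15 to +45 mm of v_fixture, not measured.
- plunger (a joint): Red plunger, 7 mm diameter, in the middle of the sleeve's hard face, pushed in by the pin's end. 0 m: it stands 6 mm out of the face; 0.006 m: flush, the pin touches the stop and the push rises steeply. Its spring is weak (0.2 to 0.4 N), less than the pin's friction in the groove (roughly 1 to 3 N), so the pin stays where it is left.
- ring_big: Bystander: loose steel ring, 66 mm across, 20 mm high; origin at the centre of its underside.
- brass_bush: Bystander: loose flanged brass bush, 42 mm across, 26 mm high; origin at the centre of its underside.
- sleeve_tall: Bystander: loose upright steel sleeve, 35 mm across, 62 mm high; origin at the centre of its underside.
- sleeve_short: Bystander: loose upright steel sleeve, 31 mm across, 26 mm high; origin at the centre of its underside.

How it is judged:
By the outcome, as a careful person would: the job done as asked, in the order asked, and still so for the second after the job is handed in, with the robot touching nothing.
It also fails if it takes over 70 s, if anything falls off the work surface, if the arm or the gripper's body presses on something with over 40 N, if the wrist force passes 120 N, or if a joint passes its speed limit or range.

## Working session

There is one attempt and no reset: what is moved stays moved. The work goes in short steps, Python scripts to look and compute and a tool call to move; the robot and the scene stay as the last step left them, time stands still between calls to the robot, and variables do not carry over. Pictures are saved under pics/ and viewed, and the job is handed in when it is done.

Besides the shell and the picture viewer there is one more tool, called after "Emit:" as a command line: name --argument value ..., lists and objects as JSON in quotes. step_arm: Moves the arm, as the interface text tells. Its arguments: {"type":"object","properties":{"series":{"type":"array"},"squeeze":{"type":"number"}},"required":["series"]}

```bash
mkdir -p pics; ls
cat > h.py <<'E'
from cell import observe, eyes, arm
import numpy as np, cv2
def grab(n,tag):
    P=eyes.camera_params(n); im,d=eyes.get_image(n)
    cv2.imwrite(f'pics/{tag}.png',im[:,:,::-1]); np.savez(f'pics/{tag}.npz',d=d,K=P['intrinsics'],p=P['position'],a=np.array(P['attitude']),im=im)
def load(tag):
    return np.load(f'pics/{tag}.npz')
from scipy.spatial.transform import Rotation as R
def rot(z):
    a=np.array(z['a']); 
    return a if a.shape==(3,3) else (R.from_rotvec(a).as_matrix() if a.size==3 else R.from_quat(a).as_matrix())
def ray(z,u,v):
    K=z['K']; return rot(z)@np.array([(u-K[0,2])/K[0,0],(v-K[1,2])/K[1,1],1])
def atz(z,u,v,h):
    r=ray(z,u,v); return z['p']+r*(h-z['p'][2])/r[2]
def atd(z,u,v):
    return z['p']+ray(z,u,v)*z['d'][int(round(v)),int(round(u))]
E
python3 - <<'E'
from h import *
for n in('scene','top','wrist'):
    grab(n,n+'0'); P=eyes.camera_params(n); print(P)
print(observe())
E
```

```text
pics
{'intrinsics': array([[514.72363579,   0.        , 313.5552392 ],
       [  0.        , 514.72363579, 201.26119635],
       [  0.        ,   0.        ,   1.        ]]), 'position': array([-0.00885904, -0.46152444,  0.61773962]), 'attitude': array([-2.01303796,  1.0777677 , -0.50659558])}
{'intrinsics': array([[502.9204659 ,   0.        , 320.08926209],
       [  0.        , 502.9204659 , 195.9366634 ],
       [  0.        ,   0.        ,   1.        ]]), 'position': array([ 0.43659378, -0.03608806,  1.17480384]), 'attitude': array([-2.13287011,  2.16452559, -0.16605294])}
{'intrinsics': array([[343.00980672,   0.        , 323.35154878],
       [  0.        , 343.00980672, 204.52680214],
       [  0.        ,   0.        ,   1.        ]]), 'position': array([ 0.29294429, -0.55659097,  0.38467333]), 'attitude': array([ 2.41106818, -1.64458673, -0.2186026 ])}
{'clock': 0.15, 'joints': array([ 1.09442365,  0.43506326,  0.02498193,  1.57384558, -0.01162959,
        1.13399486, -0.07509062]), 'dq': array([ 0.00048099, -0.00272247,  0.00057384, -0.00367198, -0.0006874 ,
       -0.0006313 , -0.00098765]), 'joint_efforts': array([ 1.61654705e-03, -6.68269944e+01,  9.85823795e-01, -3.14696717e+01,
       -6.04776386e-02,  3.93236219e-02,  9.49978903e-05]), 'position': array([ 0.22804246, -0.58153584,  0.24014156]), 'ee_rot': array([-3.08580517e+00, -5.83378591e-01,  4.68397469e-04]), 'force': array([-0.23870124, -0.24898482, -0.21178285]), 'ft_torque': array([-0.03564054, -0.04159871,  0.02325142]), 'width': 0.9986406519728821}
```

View pics/top0.png

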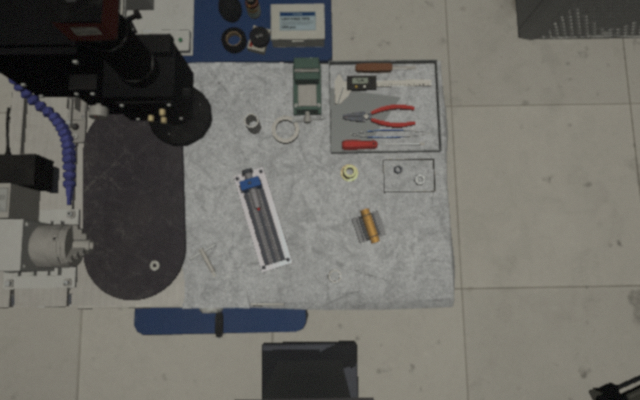

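View pics/scene0.png

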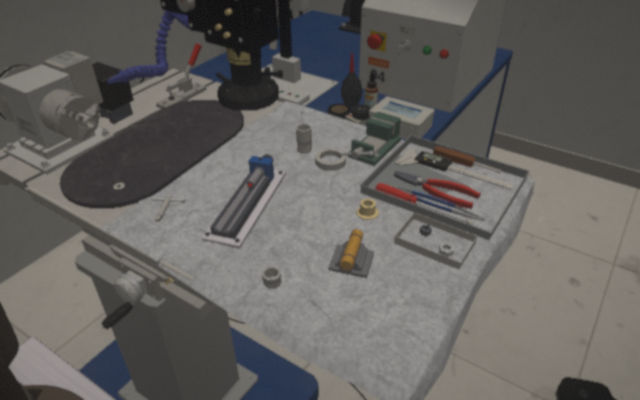

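Run:
```python
from h import *
z=load('top0');im=z['im'][:,:,::-1]
c=np.hstack([cv2.resize(im[155:285,225:300],None,fx=4.4,fy=4.4,interpolation=2),cv2.resize(im[155:285,325:400],None,fx=4.4,fy=4.4,interpolation=2)])
cv2.imwrite('pics/c1.png',c); print(c.shape)
for u,v in((320,196),(420,196),(320,296)): print(atz(z,u,v,0))
for t,pts in(('top0',[(370,225),(263,215),(251,184),(155,265)]),('scene0',[(352,250),(245,195)])):
  q=load(t)
  for p in pts: print(t,p,atd(q,*p).round(4))
```

```text
(572, 660, 3)
[ 0.60991321 -0.04617655  0.        ]
[ 0.60654429 -0.28260067  0.        ]
[ 0.37805994 -0.04265549  0.        ]
top0 (370, 225) [ 0.5361 -0.158   0.0399]
top0 (263, 215) [0.5638 0.0854 0.027 ]
top0 (251, 184) [0.6305 0.1089 0.0603]
top0 (155, 265) [0.454  0.3319 0.0171]
scene0 (352, 250) [ 0.524  -0.165   0.0426]
scene0 (245, 195) [0.56   0.0928 0.0247]
```

View pics/c1.png

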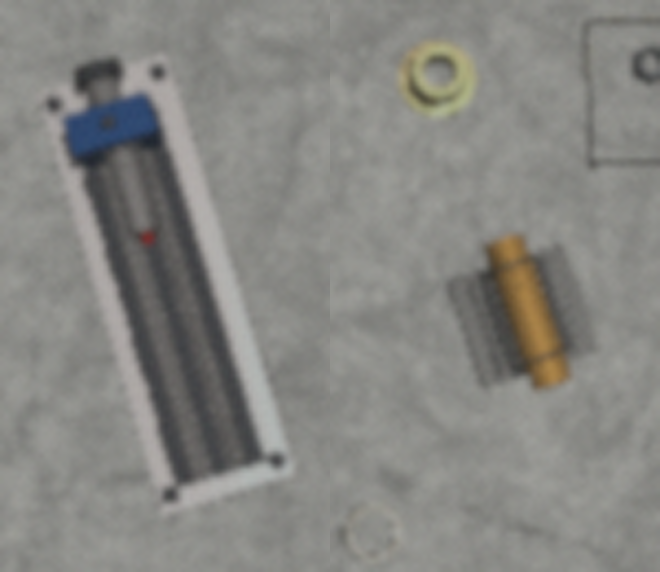

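View pics/wrist0.png

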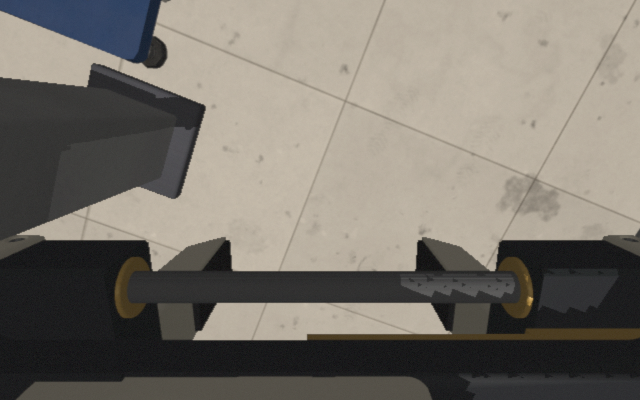

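Run:
```python
from h import *
z=load('top0')
pl=lambda x,y:(225+x/4.4,155+y/4.4)
pr=lambda x,y:(325+(x-330)/4.4,155+y/4.4)
def ang(a,b): d=b-a; return np.degrees(np.arctan2(d[1],d[0])), np.linalg.norm(d)
a=atz(z,*pr(551,382),.032);b=atz(z,*pr(505,240),.036);print('pin',a,b,(a+b)/2,ang(a,b))
for h in(.006,):
  C=[atz(z,*pl(*p),h) for p in((42,92),(163,58),(292,468),(165,512))]
  print(np.round(C,4)); a=(C[2]+C[3])/2;b=(C[0]+C[1])/2;print(a,b,ang(a,b),ang(C[3],C[0]),ang(C[2],C[1]),ang(C[3],C[2]))
print('tip',atz(z,*pl(149,238),.036))
w=load('wrist0');print(rot(w))
print(atd(z,*pl(75,300)),atd(z,*pl(200,480)))
```

```text
pin [ 0.49837182 -0.16955867  0.032     ] [ 0.57191512 -0.14752189  0.036     ] [ 0.53514347 -0.15854028  0.034     ] (np.float64(16.680510424785048), np.float64(0.07687805940666123))
[[0.6598 0.1549 0.006 ]
 [0.6775 0.09   0.006 ]
 [0.4577 0.0222 0.006 ]
 [0.436  0.0886 0.006 ]]
[0.44685596 0.0553723  0.006     ] [0.6686829  0.12243641 0.006     ] (np.float64(16.8214472724165), np.float64(0.23174292625101522)) (np.float64(16.49007016940458), np.float64(0.23347273524633677)) (np.float64(17.157797155851625), np.float64(0.2300209855599355)) (np.float64(-71.84556197274581), np.float64(0.06989587726975485))
tip [0.57644082 0.09387128 0.036     ]
[[ 0.36472309 -0.89923747 -0.24155544]
 [-0.93111377 -0.35280727 -0.09248882]
 [-0.0020531   0.25864841 -0.96596935]]
[0.54769542 0.13640676 0.0055014 ] [0.45211104 0.06939836 0.01603235]
```

Emit:
step_arm --series '[[[0.0918,0.03,0.04,0,0],[0.0918,0.06,0.08,0,-1],[0.0918,0.09,0.12,0,-1],[0.0918,0.12,0.16,0,-2],[0.0918,0.15,0.2,0,-2],[0.0918,0.18,0.24,-0.01,-3],[0.0918,0.21,0.28,-0.02,-3],[0.0918,0.24,0.32,-0.03,-4],[0.0918,0.27,0.36,-0.04,-4],[0.0918,0.29,0.4,-0.04,-4.6],[0.0918,0.3,0.415,-0.04,-4.6],[0.0918,0.307,0.423,-0.04,-4.6],[0.0918,0.307,0.423,-0.04,-4.6],[0.0918,0.307,0.423,-0.04,-4.6]]]' --squeeze 20

```text
clock: 1.32
position: [0.538, -0.1513, 0.1995]
ee_rot: [-3.101, -0.472, -0.002]
force: [0.2, 0.5, 0.4]
width: 1.002
```

Run:
```python
from h import *
grab('wrist','w1'); grab('top','t1'); s=observe(); print(s['position'],s['ee_rot'],s['force'],s['dq'].round(3))
z=load('w1'); cv2.imwrite('pics/w1c.png',cv2.resize(z['im'][100:300,220:420,::-1],None,fx=3,fy=3,interpolation=2))
```

```text
[ 0.53526805 -0.15729658  0.19966532] [-3.10560051e+00 -4.63444634e-01  1.72059606e-03] [ 0.0047765  -1.02578482  0.15533994] [ 0.037 -0.014  0.035  0.01   0.008  0.003  0.008]
```

View pics/w1.png

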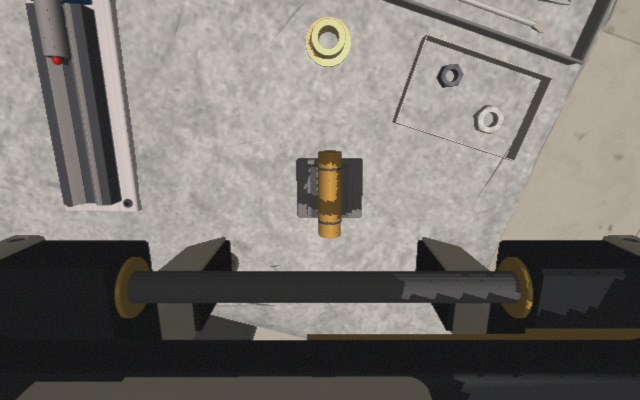

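View pics/w1c.png

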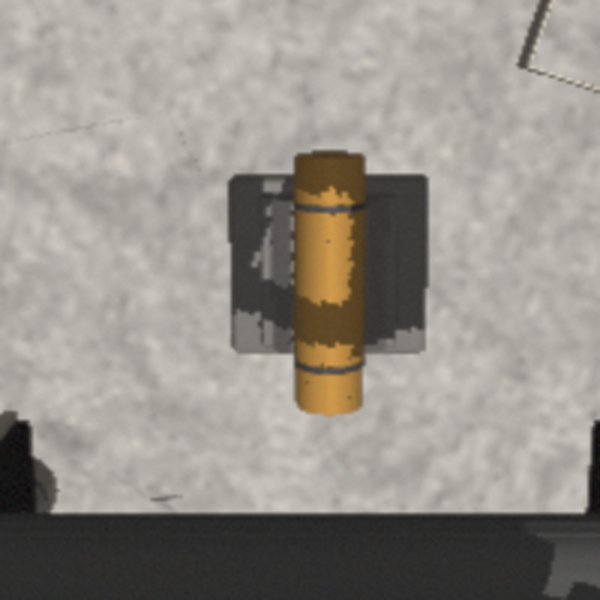

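Run:
```python
from h import *
z=load('w1')
def ang(a,b): d=b-a; return np.degrees(np.arctan2(d[1],d[0])).round(2), np.linalg.norm(d).round(4)
f=lambda x,y:(220+x/3,100+y/3)
b=atz(z,*f(330.5,152),.040);a=atz(z,*f(329,412),.028);print('pin',a,b,(a+b)/2,ang(a,b))
L=[atz(z,*f(295,y),.032) for y in(400,160)];Rr=[atz(z,*f(x,y),.032) for x,y in((363.5,400),(366,160))]
print(L,Rr,ang(*L),ang(*Rr),np.mean(L+Rr,0))
print('rest',[atz(z,*f(*p),.0).round(4) for p in((229,176),(428,176),(426,351),(234,353))])
print('depth pin top',atd(z,*f(330,250)),z['a'],R.from_matrix(rot(z)).as_rotvec())
s=observe();Rt=R.from_rotvec(s['ee_rot']).as_matrix();print(Rt, s['position'])
im=z['im'][:240,:150,::-1];cv2.imwrite('pics/w1f.png',cv2.resize(im,None,fx=2.5,fy=2.5,interpolation=2)[:600])
```

```text
pin [ 0.49388114 -0.17082808  0.028     ] [ 0.57546999 -0.14528538  0.04      ] [ 0.53467557 -0.15805673  0.034     ] (np.float64(17.38), np.float64(0.0863))
[array([ 0.49591317, -0.1586792 ,  0.032     ]), array([ 0.56922724, -0.13613944,  0.032     ])] [array([ 0.50249185, -0.17966273,  0.032     ]), array([ 0.57561449, -0.15660017,  0.032     ])] (np.float64(17.09), np.float64(0.0767)) (np.float64(17.51), np.float64(0.0767)) [ 0.53581169 -0.15777039  0.032     ]
rest [array([ 0.554 , -0.1171,  0.    ]), array([ 0.5738, -0.1806,  0.    ]), array([ 0.5158, -0.1998,  0.    ]), array([ 0.495, -0.136,  0.   ])]
depth pin top [ 0.54813802 -0.15374761  0.04338183] [ 2.35756001 -1.73363216 -0.23237308] [ 2.35756001 -1.73363216 -0.23237308]
[[ 9.56431276e-01  2.91954568e-01 -1.32043515e-03]
 [ 2.91956324e-01 -9.56430593e-01  1.42315854e-03]
 [-8.47406935e-04 -1.74666273e-03 -9.99998116e-01]] [ 0.53526805 -0.15729658  0.19966532]
```

View pics/w1f.png

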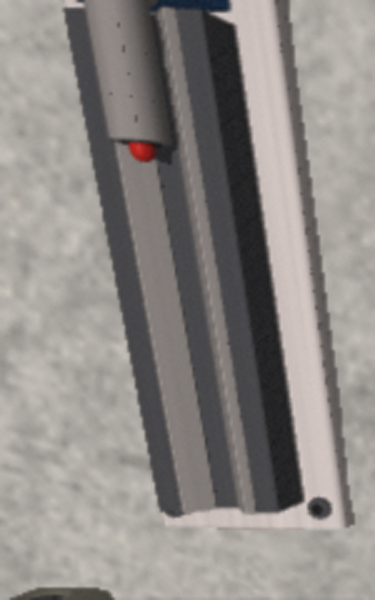

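Emit:
step_arm --series '[[[0.06,0,0,-0.03,0.3],[0.06,0,0,-0.06,0.3],[0.06,0,-0.0007,-0.09,0.3],[0.06,0,-0.0007,-0.115,0.3],[0.06,0,-0.0007,-0.135,0.3],[0.06,0,-0.0007,-0.145,0.3],[0.06,0,-0.0007,-0.145,0.3],[0.06,0,-0.0007,-0.145,0.3]]]' --squeeze 20

```text
clock: 2.08
position: [0.535, -0.159, 0.055]
ee_rot: [-3.105, -0.47, 0.002]
force: [0.4, -0.7, -0.1]
width: 0.655
```

Run:
```python
from h import *
grab('wrist','w2'); s=observe(); print(s['position'],s['ee_rot'],s['force'],s['width'])
Rt=R.from_rotvec(s['ee_rot']).as_matrix();print(np.degrees(np.arctan2(Rt[1,0],Rt[0,0])))
d=np.array([.535,-.158,.032])-s['position'];print(Rt.T@d)
```

```text
[ 0.53570114 -0.15881825  0.05571729] [-3.10531187e+00 -4.70184127e-01  8.58368476e-05] [ 0.2328026  -0.61923092 -0.49787327] 0.6558094712365493
17.219834627466685
[-0.00042934 -0.00096816  0.02371812]
```

View pics/w2.png

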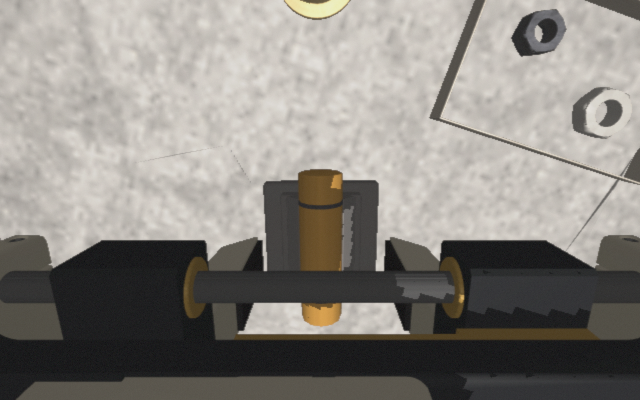

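Emit:
step_arm --series '[[[0.06,-0.0004,0.001,-0.004,0],[0.06,-0.0006,0.001,-0.008,0],[0.06,-0.0006,0.001,-0.0117,0],[0.06,-0.0006,0.001,-0.0117,0],[0.06,-0.0006,0.001,-0.0117,0],[0.06,-0.0006,0.001,-0.0117,0]]]' --squeeze 20

```text
clock: 2.63
position: [0.5352, -0.1578, 0.0441]
ee_rot: [-3.105, -0.47, -0.0]
force: [0.0, 0.1, 0.5]
width: 0.655
```

Emit:
step_arm --series '[[[0.03,0,0,0,0],[0.015,0,0,0,0],[0.01,0,0,0,0],[0.01,0,0,0,0],[0.01,0,0,0,0],[0.01,0,0,0,0],[0.01,0,0,0,0],[0.01,0,0,0,0],[0.01,0,0,0,0]]]' --squeeze 25

```text
clock: 3.38
position: [0.5351, -0.1574, 0.0441]
ee_rot: [-3.105, -0.471, 0.0]
force: [-1.4, 1.7, 1.8]
width: 0.233
```

Emit:
step_arm --series '[[[0.01,0,0,0.005,0],[0.01,0,0,0.015,0],[0.01,0,0,0.03,0],[0.01,0,0,0.05,0],[0.01,0,0,0.075,0],[0.01,0,0,0.1,0],[0.01,0,0,0.115,0],[0.01,0,0,0.12,0],[0.01,0,0,0.12,0],[0.01,0,0,0.12,0]]]'

```text
clock: 4.22
position: [0.5346, -0.1575, 0.1638]
ee_rot: [-3.105, -0.47, 0.001]
force: [-0.6, -0.2, -2.6]
width: 0.232
```

Run:
```python
from h import *
grab('wrist','w3'); s=observe(); print(s['position'],s['ee_rot'],s['force'],s['width'])
```

```text
[ 0.5342817  -0.1574165   0.16315554] [-3.10441457e+00 -4.70462675e-01  2.74458196e-03] [-0.2420265  -0.30286701 -2.55924267] 0.23171677683817282
```

View pics/w3.png

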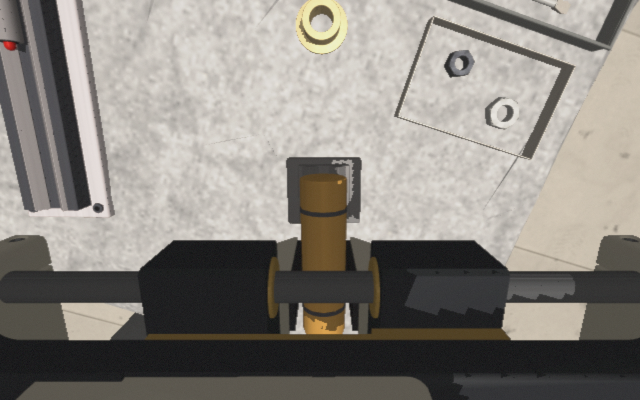

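Emit:
step_arm --series '[[[0.01,-0.004,0.025,0,0],[0.01,-0.008,0.055,0,0],[0.01,-0.013,0.09,0,0],[0.01,-0.018,0.125,0,0],[0.01,-0.024,0.16,0,0],[0.01,-0.029,0.19,0,0],[0.01,-0.032,0.215,0,0],[0.01,-0.034,0.226,0,0],[0.01,-0.034,0.2275,0,0],[0.01,-0.034,0.2275,0,0],[0.01,-0.034,0.2275,0,0],[0.01,-0.034,0.2275,0,0]]]'

```text
clock: 5.27
position: [0.5004, 0.0681, 0.1628]
ee_rot: [-3.106, -0.467, 0.004]
force: [0.8, 0.1, -2.7]
width: 0.228
```

Run:
```python
from h import *
grab('wrist','w4'); s=observe(); print(s['position'],s['ee_rot'],s['force'],s['width'],s['dq'].round(3))
z=load('w4'); cv2.imwrite('pics/w4c.png',cv2.resize(z['im'][0:300,220:420,::-1],None,fx=2,fy=2,interpolation=2))
```

```text
[0.50043724 0.06831972 0.1628519 ] [-3.10564935 -0.46666023  0.0036253 ] [ 0.17561742  0.44001052 -2.51795893] 0.23072983487952006 [-0.001 -0.002 -0.005 -0.005 -0.001  0.001 -0.004]
```

View pics/w4.png

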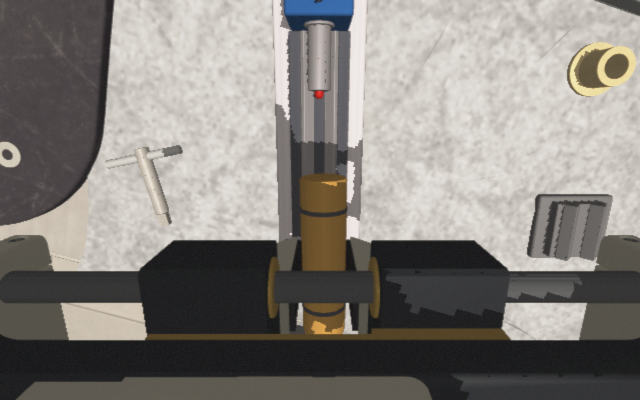

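View pics/w4c.png

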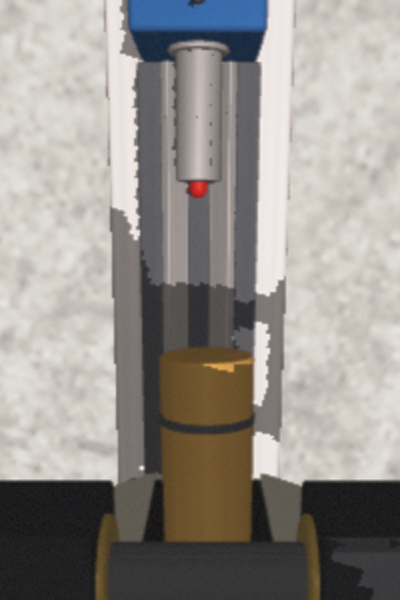

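Run:
```python
from h import *
z=load('w4'); s=observe(); Rt=R.from_rotvec(s['ee_rot']).as_matrix(); p=s['position']
f=lambda x,y:(220+x/2,y/2)
def ang(a,b): d=b-a; return np.degrees(np.arctan2(d[1],d[0])).round(2), np.linalg.norm(d).round(4)
def T(q): return (Rt.T@(q-p)*1000).round(2)
print('tool yaw',np.degrees(np.arctan2(Rt[1,0],Rt[0,0])))
P={}
for n,(x,y,h) in dict(slA=(199.3,70,.036),slB=(198,175,.036),tip=(198.5,195,.036),gA=(198.5,210,.022),gB=(198,330,.022),
   grL=(162,80,.032),grL2=(162,300,.032),grR=(236,80,.032),grR2=(233,300,.032),face=(198,181,.0445), blk=(198,60,.03),
   oL=(138,65,.032),oL2=(138,200,.032),oR=(261,65,.032),oR2=(257,270,.032)).items():
    q=atz(z,*f(x,y),h); P[n]=q; print(n,q.round(4),'tool',T(q))
for a,b in(('slB','slA'),('gB','gA'),('grL2','grL'),('grR2','grR'),('oL2','oL'),('oR2','oR')): print(a,ang(P[a],P[b]))
for n,(x,y) in dict(pintop=(206,450),pintop2=(206,380),rail=(180,250),rail2=(245,250),blk=(150,15),oR=(250,150),plate=(280,150),sl=(198,120),sl2=(198,160)).items():
    q=atd(z,*f(x,y)); print(n,q.round(4),'tool',T(q))
# pin edges at plane of pin axis z
h=p[2]-.012
for x,y in((160,360),(254,360),(164,520),(251,520)):
    q=atz(z,*f(x,y),h);print('pin',q.round(4),T(q))
q=atz(z,*f(206,352),h+.008);print('pin front',q,T(q))
```

```text
tool yaw 17.090947258789672
slA [0.6176 0.107  0.036 ] tool [123.65  -2.33 126.59]
slB [0.5831 0.097  0.036 ] tool [ 87.68  -2.94 126.67]
tip [0.5763 0.0947 0.036 ] tool [ 80.52  -2.78 126.69]
gA [0.5713 0.0934 0.022 ] tool [ 75.37  -2.96 140.7 ]
gB [0.5251 0.0796 0.022 ] tool [ 27.24  -3.34 140.8 ]
grL [0.6111 0.1194 0.032 ] tool [121.1  -16.1  130.62]
grL2 [0.5339 0.0971 0.032 ] tool [ 40.73 -17.51 130.79]
grR [0.6191 0.0934 0.032 ] tool [121.08  11.11 130.58]
grR2 [0.5422 0.0701 0.032 ] tool [ 40.72  10.78 130.75]
face [0.5806 0.0961 0.0445] tool [ 85.04  -2.84 118.18]
blk [0.6218 0.1088 0.03  ] tool [128.21  -2.86 132.58]
oL [0.6134 0.1292 0.032 ] tool [126.14 -24.8  130.62]
oL2 [0.5678 0.1165 0.032 ] tool [ 78.86 -26.06 130.72]
oR [0.6266 0.0862 0.032 ] tool [126.1   20.2  130.56]
oR2 [0.5562 0.0646 0.032 ] tool [ 52.46  20.11 130.71]
slB (np.float64(16.13), np.float64(0.036))
gB (np.float64(16.64), np.float64(0.0481))
grL2 (np.float64(16.09), np.float64(0.0804))
grR2 (np.float64(16.85), np.float64(0.0804))
oL2 (np.float64(15.57), np.float64(0.0473))
oR2 (np.float64(17.02), np.float64(0.0736))
pintop [0.5206 0.0743 0.1616] tool [20.99  0.21  1.23]
pintop2 [0.536  0.079  0.1621] tool [37.12  0.22  0.68]
rail [0.5544 0.0959 0.0279] tool [ 60.01 -10.29 134.82]
rail2 [0.562  0.0713 0.0287] tool [ 60.02  15.46 134.01]
blk [0.6244 0.1255 0.0583] tool [135.55 -18.08 104.26]
oR [0.5977 0.081  0.0312] tool [ 96.96  16.69 131.43]
plate [0.6033 0.0689 0.0126] tool [ 98.8   29.89 149.97]
sl [0.6003 0.1021 0.0448] tool [105.64  -2.76 117.84]
sl2 [0.5874 0.0982 0.0454] tool [ 92.17  -2.8  117.25]
pin [0.535  0.0899 0.1509] [ 39.36 -10.45  11.93]
pin [0.5413 0.0691 0.1509] [39.35 11.32 11.9 ]
pin [0.4967 0.0778 0.1509] [ -0.77 -10.19  12.02]
pin [0.503  0.0573 0.1509] [-0.76 11.28 11.99]
pin front [0.54128524 0.08065465 0.1588519 ] [42.68  0.22  3.91]
```

Emit:
step_arm --series '[[[0.01,0.006,0.003,0,-0.5],[0.01,0.014,0.007,-0.01,-0.5],[0.01,0.018,0.0095,-0.03,-0.5],[0.01,0.018,0.0095,-0.055,-0.5],[0.01,0.018,0.0095,-0.075,-0.5],[0.01,0.018,0.0095,-0.09,-0.5],[0.01,0.018,0.0095,-0.1,-0.5],[0.01,0.018,0.0095,-0.103,-0.5],[0.01,0.018,0.0095,-0.103,-0.5],[0.01,0.018,0.0095,-0.103,-0.5]]]'

```text
clock: 6.15
position: [0.5191, 0.078, 0.0602]
ee_rot: [-3.108, -0.453, 0.002]
force: [0.6, 0.5, -2.0]
width: 0.232
```

Run:
```python
from h import *
grab('wrist','w5'); s=observe(); print(s['position'],s['ee_rot'],s['force'],s['width'],s['dq'].round(3))
z=load('w5'); cv2.imwrite('pics/w5c.png',cv2.resize(z['im'][0:300,220:420,::-1],None,fx=2,fy=2,interpolation=2))
grab('scene','s5');z=load('s5'); cv2.imwrite('pics/s5c.png',cv2.resize(z['im'][130:260,170:320,::-1],None,fx=4,fy=4,interpolation=2))
```

```text
[0.51928154 0.07799695 0.06062913] [-3.10756235e+00 -4.52788978e-01  1.15534008e-03] [-0.72840648 -0.37191851 -2.86685501] 0.23056647059138133 [ 0.    -0.01  -0.    -0.     0.002 -0.002 -0.001]
```

View pics/w5c.png

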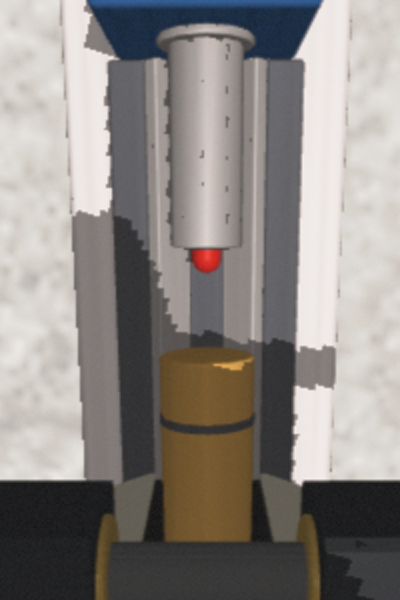

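View pics/s5c.png

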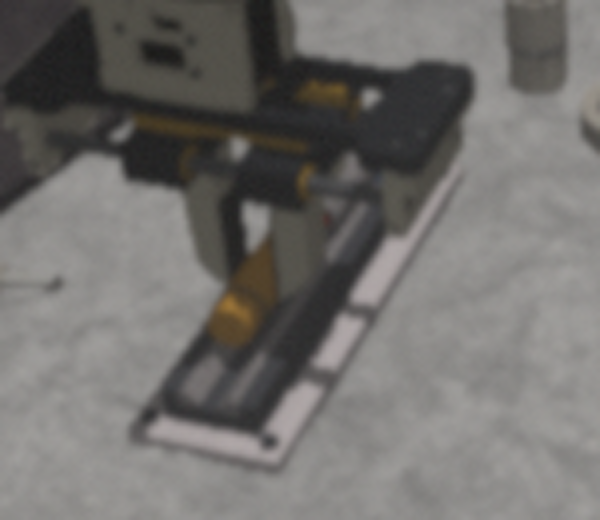

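Emit:
step_arm --series '[[[0.01,0,0,-0.004,0],[0.01,0,0,-0.008,0],[0.01,0,0,-0.0105,0],[0.01,0,0,-0.0115,0],[0.01,0,0,-0.012,0],[0.01,0,0,-0.012,0],[0.01,0,0,-0.012,0]]]'

```text
clock: 6.83
position: [0.5193, 0.078, 0.0488]
ee_rot: [-3.108, -0.453, 0.001]
force: [0.6, -0.3, -3.3]
width: 0.236
```

Still hanging free (weight -2.7 N). Down a bit more.

Emit:
step_arm --series '[[[0.01,0,0,-0.0004,0],[0.01,0,0,-0.0008,0],[0.01,0,0,-0.0008,0],[0.01,0,0,-0.0008,0]]]'

```text
clock: 7.17
position: [0.5194, 0.0782, 0.0481]
ee_rot: [-3.107, -0.453, 0.0]
force: [-0.9, 0.3, -0.2]
width: 0.23
```

Emit:
step_arm --series '[[[0.024,0,0,0,0],[0.028,0,0,0,0],[0.035,0,0,0,0],[0.05,0,0,0,0],[0.06,0,0,0,0],[0.06,0,0,0,0],[0.06,0,0,0.005,0],[0.06,0,0,0.02,0],[0.06,0,0,0.04,0],[0.06,0,0,0.055,0],[0.06,0,0,0.06,0],[0.06,0,0,0.06,0],[0.06,0,0,0.06,0]]]'

```text
clock: 8.25
position: [0.5193, 0.078, 0.108]
ee_rot: [-3.108, -0.453, 0.0]
force: [-1.0, 0.3, -0.9]
width: 0.649
```

Run:
```python
from h import *
grab('wrist','w6'); s=observe(); print(s['position'],s['ee_rot'],s['force'],s['width'],s['dq'].round(3))
z=load('w6'); cv2.imwrite('pics/w6c.png',cv2.resize(z['im'][0:300,220:420,::-1],None,fx=2,fy=2,interpolation=2))
```

```text
[0.51898017 0.07797921 0.1074672 ] [-3.10755578e+00 -4.52879547e-01  1.65606475e-03] [ 0.08472186  0.06532494 -0.6085596 ] 0.6532810468999419 [-0.001  0.012  0.003  0.005  0.     0.002  0.001]
```

View pics/w6c.png

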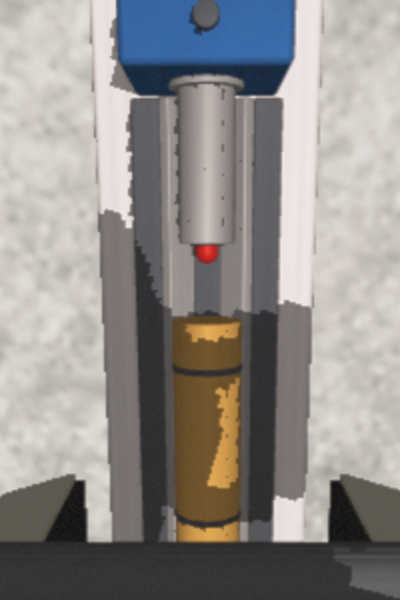

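Run:
```python
from h import *
z=load('w6'); s=observe(); Rt=R.from_rotvec(s['ee_rot']).as_matrix(); p=s['position']
f=lambda x,y:(220+x/2,y/2)
def T(q): return (Rt.T@(q-p)*1000).round(2)
print('tool yaw',np.degrees(np.arctan2(Rt[1,0],Rt[0,0])))
for n,(x,y,h) in dict(pinF=(208,317,.046),face=(208,243,.0445),tip=(207,263,.036),band1=(207,372,.0465),band2=(207,522,.0465),pinLf=(173.5,330,.036),pinRf=(242,330,.036),pinLb=(175.5,520,.036),pinRb=(240,520,.036),sA=(208,90,.036),sB=(208,240,.036)).items():
    q=atz(z,*f(x,y),h);print(n,q.round(4),T(q))
print(Rt[:,0],Rt[:,1])
```

```text
tool yaw 16.583286433835433
pinF [0.5606 0.0899 0.046 ] [43.36  0.59 61.43]
face [0.5813 0.096  0.0445] [64.97  0.59 62.91]
tip [0.5753 0.0945 0.036 ] [58.76  0.29 71.42]
band1 [0.5445 0.0854 0.0465] [26.58  0.28 60.94]
band2 [0.4968 0.0712 0.0465] [-23.19   0.26  60.99]
pinLf [0.5523 0.0988 0.036 ] [ 37.96 -10.34  71.45]
pinRf [0.5585 0.078  0.036 ] [37.96 11.37 71.42]
pinLb [0.4898 0.0804 0.036 ] [-27.2  -10.5   71.51]
pinRb [0.4961 0.0592 0.036 ] [-27.19  11.53  71.48]
sA [0.6226 0.1083 0.036 ] [107.99   0.59  71.37]
sB [0.582  0.0962 0.036 ] [65.66  0.6  71.41]
[ 9.58405509e-01  2.85408698e-01 -8.69222837e-04] [ 0.28540742 -0.95840533 -0.00134908]
```

Emit:
step_arm --series '[[[0.0,-0.02,-0.006,0,0],[0.0,-0.04,-0.012,0,0],[0.0,-0.0554,-0.017,0,0],[0.0,-0.0554,-0.017,0,0],[0.0,-0.0554,-0.017,0,0],[0.0,-0.0554,-0.017,0,0],[0.0,-0.0554,-0.017,-0.02,0],[0.0,-0.0554,-0.017,-0.04,0],[0.0,-0.0554,-0.017,-0.052,0],[0.0,-0.0554,-0.017,-0.057,0],[0.0,-0.0554,-0.017,-0.059,0],[0.0,-0.0554,-0.017,-0.059,0],[0.0,-0.0554,-0.017,-0.059,0]]]' --squeeze 20

```text
clock: 9.38
position: [0.4642, 0.0612, 0.0489]
ee_rot: [-3.107, -0.453, 0.0]
force: [0.0, 0.2, 0.2]
width: 0.009
```

Run:
```python
from h import *
for i in range(3):
    s=observe(); 
    grab('wrist','w7'); print(s['position'],s['force'])
print(s['ee_rot'],s['width'])
Rt=R.from_rotvec(s['ee_rot']).as_matrix();print(np.degrees(np.arctan2(Rt[1,0],Rt[0,0])))
grab('scene','s7');z=load('s7'); cv2.imwrite('pics/s7c.png',cv2.resize(z['im'][130:260,170:320,::-1],None,fx=4,fy=4,interpolation=2))
```

```text
[0.46421642 0.06123531 0.04889481] [0.03851694 0.16395973 0.22751334]
[0.46425152 0.06121291 0.04907489] [ 0.26979477 -0.54663964 -0.26493594]
[0.46420962 0.06114505 0.04914359] [-0.29554689  1.08840946  0.83591485]
[-3.10747533e+00 -4.52879236e-01 -4.77390457e-04] 0.004372848212537913
16.583647763558794
```

View pics/w7.png

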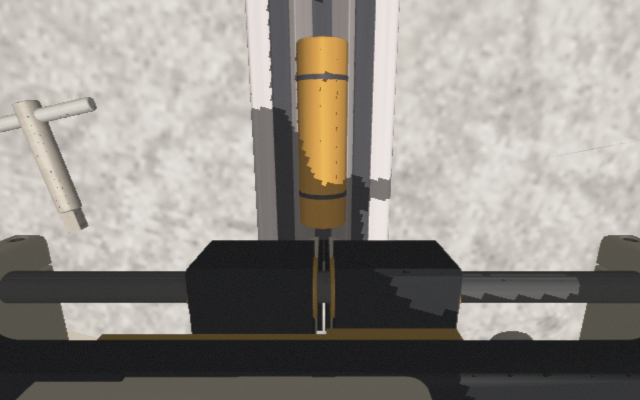

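View pics/s7c.png

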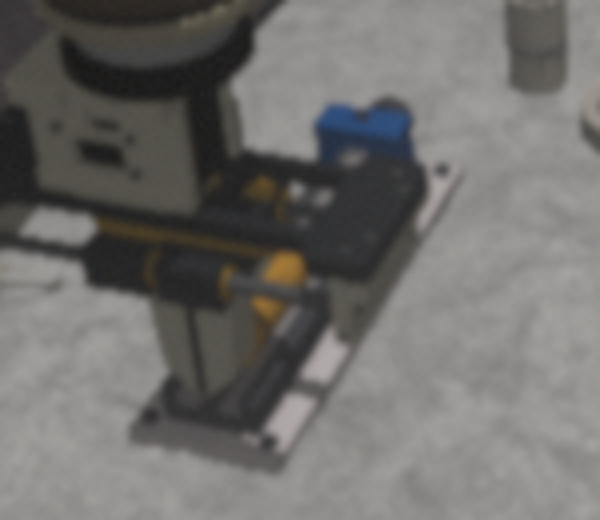

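Emit:
step_arm --series '[[[0,0.0019,0.0006,0,0],[0,0.0038,0.0011,0,0],[0,0.0058,0.0017,0,0],[0,0.0077,0.0023,0,0],[0,0.0086,0.0026,0,0],[0,0.0096,0.0029,0,0],[0,0.0105,0.0031,0,0],[0,0.0115,0.0034,0,0],[0,0.0125,0.0037,0,0],[0,0.0134,0.004,0,0],[0,0.0144,0.0043,0,0],[0,0.0153,0.0046,0,0],[0,0.0163,0.0048,0,0],[0,0.0172,0.0051,0,0],[0,0.0182,0.0054,0,0],[0,0.0192,0.0057,0,0],[0,0.0192,0.0057,0,0]]]'

```text
clock: 11.0
position: [0.4836, 0.0669, 0.0491]
ee_rot: [-3.107, -0.453, -0.001]
force: [0.1, 0.7, -0.9]
width: 0.006
```

```bash
cat > meas.py <<'E'
from h import *
import sys
u=np.array([.9584,.2854,0]);o=np.array([.4642,.0612,.049])
F=[];P=[]
for i in range(4):
    grab('wrist','w'+sys.argv[1]); s=observe(); F.append(s['force']); P.append(s['position']-o)
F=np.array(F);P=np.array(P)
print('Fax',(F@u).round(2),'mean',F.mean(0).round(2),'adv',(P@u*1000).round(2),'lat',(P@[-.2854,.9584,0]*1000).round(2),'z',s['position'][2],s['clock'],s['width'])
E
python3 meas.py 8
```

```text
Fax [ 0.04  0.86 -0.18  0.94] mean [ 0.44 -0.02 -0.16] adv [20.18 20.19 20.13 20.14] lat [-0.12 -0.14 -0.15 -0.14] z 0.04917443258470604 11.2 0.002336819177033562
```

View pics/w8.png

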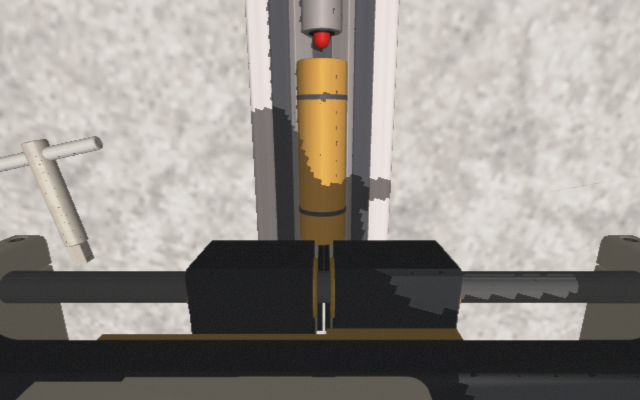

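```bash
cat > pf.py <<'E'
from h import *
import sys
# tag, pin front row, face row, col
z=load(sys.argv[1]); o=np.array([.4642,.0612,.049]);u=np.array([.9584,.2854,0])
for n,r,h in(('pinF',float(sys.argv[2]),.046),('face',float(sys.argv[3]),.0445)):
    print(n,((atz(z,322,r,h)-o)@u*1000).round(2))
for a in sys.argv[4:]: print('band',((atz(z,322,float(a),.0465)-o)@u*1000).round(2))
E
python3 pf.py w8 59 32 97 212
python3 pf.py w7 38 32 77 195
```

```text
pinF 110.48
face 120.66
band 95.92
band 46.82
pinF 98.02
face 100.49
band 83.48
band 34.49
```

Emit:
step_arm --series '[[[0,0.0005,0.0001,0,0],[0,0.001,0.0003,0,0],[0,0.0014,0.0004,0,0],[0,0.0019,0.0006,0,0],[0,0.0024,0.0007,0,0],[0,0.0029,0.0009,0,0],[0,0.0034,0.001,0,0],[0,0.0038,0.0011,0,0],[0,0.0043,0.0013,0,0],[0,0.0048,0.0014,0,0],[0,0.0053,0.0016,0,0],[0,0.0058,0.0017,0,0],[0,0.0062,0.0019,0,0],[0,0.0067,0.002,0,0]]]'

```text
clock: 12.37
position: [0.4902, 0.0688, 0.0492]
ee_rot: [-3.107, -0.453, -0.001]
force: [-1.2, 0.3, -0.0]
width: 0.005
```

```bash
python3 meas.py 9;  python3 - <<'E'
from h import *
z=load('w9'); cv2.imwrite('pics/w9c.png',cv2.resize(z['im'][0:150,260:390,::-1],None,fx=4,fy=4,interpolation=2))
E
```

```text
Fax [-2.01 -1.34  0.23 -0.96] mean [-1.1   0.12 -0.31] adv [27.25 27.23 27.22 27.23] lat [-0.11 -0.12 -0.1  -0.12] z 0.04918119354127694 12.5667 0.008284390019145828
```

View pics/w9c.png

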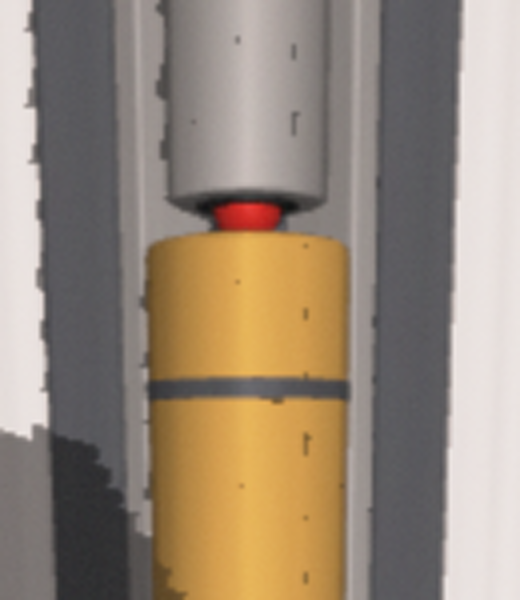

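Emit:
step_arm --series '[[[0,0.0003,0.0001,0,0],[0,0.0006,0.0002,0,0],[0,0.0009,0.0003,0,0],[0,0.0012,0.0004,0,0],[0,0.0014,0.0004,0,0],[0,0.0017,0.0005,0,0],[0,0.0019,0.0006,0,0],[0,0.0021,0.0006,0,0]]]'

```text
clock: 13.23
position: [0.4924, 0.0695, 0.0492]
ee_rot: [-3.107, -0.453, -0.001]
force: [-1.9, -1.5, -0.1]
width: 0.003
```

```bash
python3 meas.py 10;  python3 - <<'E'
from h import *
z=load('w10'); cv2.imwrite('pics/w10c.png',cv2.resize(z['im'][0:150,260:390,::-1],None,fx=4,fy=4,interpolation=2))
E
```

```text
Fax [-1.48 -0.59 -0.88 -1.12] mean [-1.14  0.25 -0.26] adv [29.45 29.48 29.44 29.46] lat [-0.16 -0.13 -0.14 -0.11] z 0.049178059831533574 13.4333 0.0024396356133654516
```

View pics/w10c.png

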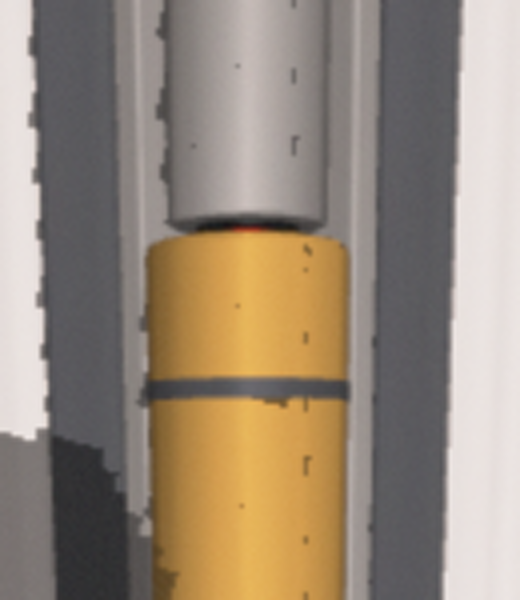

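Emit:
step_arm --series '[[[0,0.0002,0.0001,0,0],[0,0.0004,0.0001,0,0],[0,0.0006,0.0002,0,0]]]'

```text
clock: 13.68
position: [0.4931, 0.0697, 0.0492]
ee_rot: [-3.107, -0.453, -0.001]
force: [-1.1, -0.4, -0.2]
width: 0.002
```

```bash
python3 meas.py 11
```

```text
Fax [-1.15 -1.66 -0.18 -1.38] mean [-1.07 -0.25  0.01] adv [30.15 30.14 30.14 30.14] lat [-0.09 -0.1  -0.12 -0.1 ] z 0.049176793723875324 13.8833 0.006342197406545013
```

Emit:
step_arm --series '[[[0,0.0001,0,0,0],[0,0.0002,0.0001,0,0],[0,0.0003,0.0001,0,0],[0,0.0003,0.0001,0,0]]]'

```text
clock: 14.22
position: [0.4934, 0.0698, 0.0492]
ee_rot: [-3.107, -0.453, -0.002]
force: [-1.8, -0.3, -0.1]
width: 0.004
```

```bash
python3 meas.py 12
```

```text
Fax [-1.07 -1.56 -1.19 -1.38] mean [-1.24 -0.39  0.09] adv [30.47 30.43 30.48 30.45] lat [-0.11 -0.13 -0.11 -0.11] z 0.04915865377180279 14.4167 0.007715607785084022
```

Emit:
step_arm --series '[[[0,0.0001,0,0,0],[0,0.0002,0.0001,0,0],[0,0.0003,0.0001,0,0],[0,0.0003,0.0001,0,0]]]'

```text
clock: 14.75
position: [0.4938, 0.0699, 0.0492]
ee_rot: [-3.107, -0.453, -0.002]
force: [-1.1, -0.2, -0.6]
width: 0.01
```

```bash
python3 meas.py 13
```

```text
Fax [-0.66 -1.   -1.13 -1.69] mean [-1.09 -0.24 -0.39] adv [30.78 30.8  30.83 30.78] lat [-0.1  -0.09 -0.13 -0.09] z 0.04918015148783457 14.95 0.010002493481289362
```

Emit:
step_arm --series '[[[0,0.0001,0,0,0],[0,0.0002,0.0001,0,0],[0,0.0003,0.0001,0,0],[0,0.0003,0.0001,0,0]]]'

```text
clock: 15.28
position: [0.4941, 0.07, 0.0492]
ee_rot: [-3.107, -0.453, -0.002]
force: [-1.4, -1.0, -0.1]
width: 0.003
```

```bash
python3 meas.py 14;  python3 - <<'E'
from h import *
z=load('w14'); cv2.imwrite('pics/w14c.png',cv2.resize(z['im'][0:120,280:370,::-1],None,fx=6,fy=5,interpolation=2))
E
```

```text
Fax [-2.11 -1.74 -0.38 -0.94] mean [-1.24 -0.37  0.14] adv [31.12 31.13 31.13 31.12] lat [-0.11 -0.09 -0.08 -0.08] z 0.04916859297521389 15.4833 0.004710143071456668
```

View pics/w14c.png

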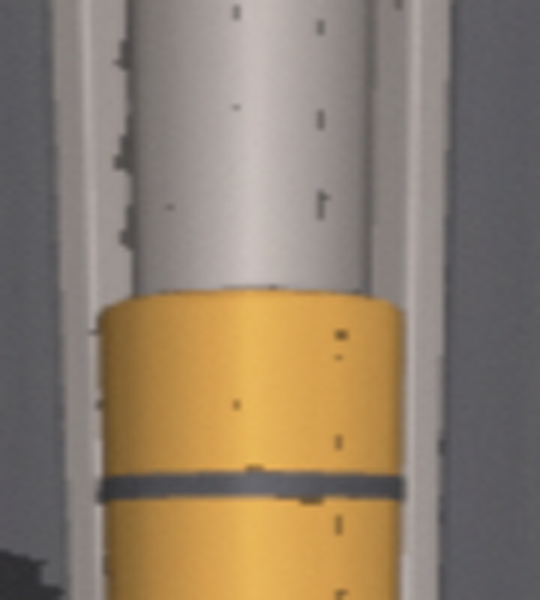

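Visually nearly touching. Keep with 0.2–0.3 mm steps.

Emit:
step_arm --series '[[[0,0.0001,0,0,0],[0,0.0002,0.0001,0,0],[0,0.0002,0.0001,0,0]]]'

```text
clock: 15.73
position: [0.494, 0.07, 0.0492]
ee_rot: [-3.108, -0.453, -0.001]
force: [-3.3, -0.3, 0.5]
width: 0.008
```

```bash
python3 meas.py 15
```

```text
Fax [-2.38 -2.02 -2.39 -2.23] mean [-2.08 -0.94  1.02] adv [31.12 31.13 31.12 31.15] lat [-0.09 -0.12 -0.11 -0.1 ] z 0.04913754966285991 15.9333 0.0016983819214042215
```

Emit:
step_arm --series '[[[0,0.0002,0.0001,0,0],[0,0.0003,0.0001,0,0],[0,0.0004,0.0001,0,0],[0,0.0004,0.0001,0,0]]]'

```text
clock: 16.27
position: [0.4941, 0.07, 0.0491]
ee_rot: [-3.108, -0.453, -0.0]
force: [-4.5, -0.8, 1.5]
width: 0.002
```

```bash
python3 meas.py 16
```

```text
Fax [-4.22 -4.3  -4.77 -5.03] mean [-4.47 -1.04  2.92] adv [31.2  31.17 31.16 31.15] lat [-0.09 -0.09 -0.1  -0.08] z 0.04907912844250384 16.4667 0.005436652169457996
```

Emit:
step_arm --series '[[[0,0.0004,0.0001,0.0001,0],[0,0.0005,0.0002,0.0001,0],[0,0.0006,0.0002,0.0002,0],[0,0.0007,0.0002,0.0002,0]]]'

```text
clock: 16.8
position: [0.4942, 0.07, 0.0491]
ee_rot: [-3.108, -0.453, 0.002]
force: [-5.4, -1.6, 2.0]
width: 0.004
```

```bash
python3 meas.py 17
```

```text
Fax [-5.5  -5.49 -5.64 -5.37] mean [-5.13 -2.02  2.73] adv [31.22 31.22 31.21 31.2 ] lat [-0.09 -0.08 -0.08 -0.11] z 0.04909083381758589 17.0 0.00574164549630736
```

Emit:
step_arm --series '[[[0,0.0007,0.0002,0.0001,0],[0,0.0008,0.0002,0.0002,0],[0,0.0009,0.0003,0.0002,0],[0,0.001,0.0003,0.0002,0],[0,0.001,0.0003,0.0002,0]]]'

```text
clock: 17.42
position: [0.4942, 0.07, 0.049]
ee_rot: [-3.108, -0.453, 0.005]
force: [-7.3, -1.9, 2.1]
width: 0.006
```

```bash
python3 meas.py 18
```

```text
Fax [-6.6  -7.11 -6.06 -5.49] mean [-6.04 -1.85  2.9 ] adv [31.23 31.23 31.23 31.27] lat [-0.11 -0.12 -0.11 -0.08] z 0.049065379013866865 17.6167 0.004658481146992265
```

Emit:
step_arm --series '[[[0,0.001,0.0003,0.0002,0],[0,0.0011,0.0003,0.0002,0],[0,0.0012,0.0004,0.0002,0],[0,0.0013,0.0004,0.0002,0],[0,0.0013,0.0004,0.0002,0]]]'

```text
clock: 18.03
position: [0.4942, 0.07, 0.049]
ee_rot: [-3.109, -0.453, 0.009]
force: [-6.5, -2.2, 4.6]
width: 0.002
```

```bash
python3 meas.py 19
```

```text
Fax [-7.72 -7.12 -7.06 -7.11] mean [-7.09 -1.59  4.65] adv [31.27 31.3  31.26 31.29] lat [-0.08 -0.11 -0.1  -0.12] z 0.048971559453840546 18.2333 0.007012115033374878
```

Emit:
step_arm --series '[[[0,0.0013,0.0004,0.0003,0],[0,0.0014,0.0004,0.0004,0],[0,0.0015,0.0004,0.0005,0],[0,0.0016,0.0005,0.0005,0],[0,0.0017,0.0005,0.0005,0],[0,0.0017,0.0005,0.0005,0]]]'

```text
clock: 18.73
position: [0.4942, 0.07, 0.049]
ee_rot: [3.109, 0.453, -0.013]
force: [-7.6, -1.9, 3.3]
width: 0.003
```

```bash
python3 meas.py 20
```

```text
Fax [-7.93 -8.45 -7.78 -7.91] mean [-7.67 -2.34  3.36] adv [31.32 31.32 31.3  31.32] lat [-0.15 -0.11 -0.13 -0.09] z 0.04902220491315133 18.9333 0.003474577832489758
```

Emit:
step_arm --series '[[[0,0.0017,0.0005,0.0005,0],[0,0.0018,0.0005,0.0006,0],[0,0.0019,0.0006,0.0006,0],[0,0.002,0.0006,0.0006,0],[0,0.002,0.0006,0.0006,0],[0,0.002,0.0006,0.0006,0],[0,0.002,0.0006,0.0006,0],[0,0.002,0.0006,0.0006,0],[0,0.002,0.0006,0.0006,0],[0,0.002,0.0006,0.0006,0],[0,0.002,0.0006,0.0006,0]]]'

```text
clock: 19.85
position: [0.4943, 0.07, 0.0491]
ee_rot: [3.108, 0.453, -0.019]
force: [-7.8, -1.8, 2.5]
width: 0.007
```

```bash
python3 meas.py 21;  python3 - <<'E'
from h import *
z=load('w21'); cv2.imwrite('pics/w21c.png',cv2.resize(z['im'][0:250,270:370,::-1],None,fx=4,fy=2.4,interpolation=2))
E
```

```text
Fax [-8.58 -8.88 -8.54 -7.79] mean [-8.27 -1.84  3.18] adv [31.36 31.38 31.36 31.36] lat [-0.14 -0.12 -0.11 -0.13] z 0.049076776255659246 20.05 0.0026101768617070886
```

View pics/w21c.png

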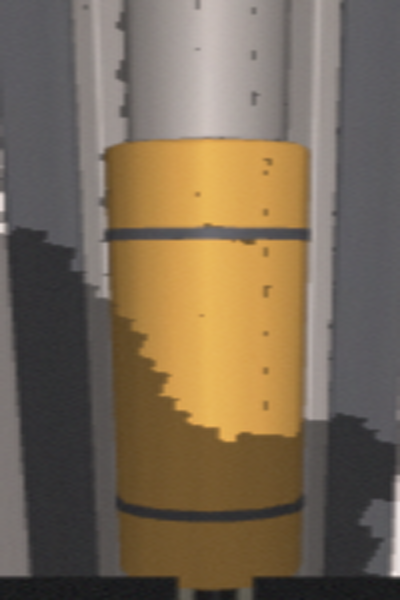

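Emit:
step_arm --series '[[[0,0.002,0.0006,0.0006,0],[0,0.0021,0.0006,0.0006,0],[0,0.0022,0.0007,0.0006,0],[0,0.0023,0.0007,0.0006,0],[0,0.0023,0.0007,0.0006,0],[0,0.0023,0.0007,0.0006,0],[0,0.0023,0.0007,0.0006,0],[0,0.0023,0.0007,0.0006,0],[0,0.0023,0.0007,0.0006,0]]]'

```text
clock: 20.8
position: [0.4943, 0.0701, 0.0491]
ee_rot: [3.107, 0.452, -0.026]
force: [-9.6, -2.4, 3.9]
width: 0.003
```

```bash
python3 meas.py 22
```

```text
Fax [-8.84 -9.59 -9.12 -9.46] mean [-8.87 -2.63  4.1 ] adv [31.41 31.36 31.41 31.41] lat [-0.1  -0.13 -0.11 -0.12] z 0.049082230191652754 21.0 0.003234269114808203
```

Emit:
step_arm --series '[[[0,0.001,0.0003,0.0005,0],[0,0,0,0.0005,0],[0,-0.002,-0.0006,0.0005,0],[0,-0.005,-0.0015,0.0005,0],[0,-0.01,-0.003,0.001,0],[0,-0.018,-0.0055,0.003,0],[0,-0.025,-0.0075,0.01,0],[0,-0.028,-0.008,0.03,0],[0,-0.028,-0.008,0.06,0],[0,-0.028,-0.008,0.09,0],[0,-0.028,-0.008,0.11,0],[0,-0.028,-0.008,0.11,0],[0,-0.028,-0.008,0.11,0]]]'

```text
clock: 22.08
position: [0.4667, 0.062, 0.1606]
ee_rot: [3.107, 0.452, -0.021]
force: [0.2, -1.0, 0.8]
width: 0.003
```

Run:
```python
from h import *
for i in range(3): grab('wrist','w23'); s=observe(); print(s['position'],s['force'].round(2))
grab('scene','s23');grab('top','t23')
z=load('w23'); cv2.imwrite('pics/w23c.png',cv2.resize(z['im'][0:240,250:390,::-1],None,fx=4,fy=2.5,interpolation=2))
z=load('s23'); cv2.imwrite('pics/s23c.png',cv2.resize(z['im'][120:280,170:400,::-1],None,fx=3.4,fy=3.4,interpolation=2))
```

```text
[0.46596549 0.06180904 0.1595383 ] [-0.58 -0.96 -0.19]
[0.46556948 0.06172796 0.15881457] [-0.59 -0.79 -0.83]
[0.46543051 0.06173696 0.15843774] [ 0.35 -0.01 -0.31]
```

View pics/w23c.png

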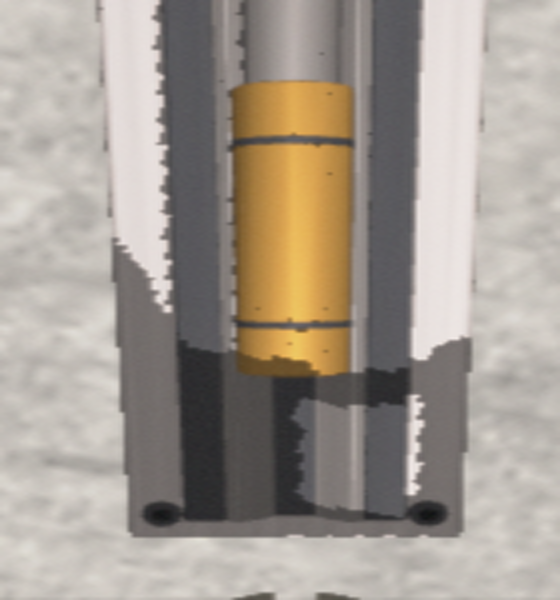

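View pics/s23c.png

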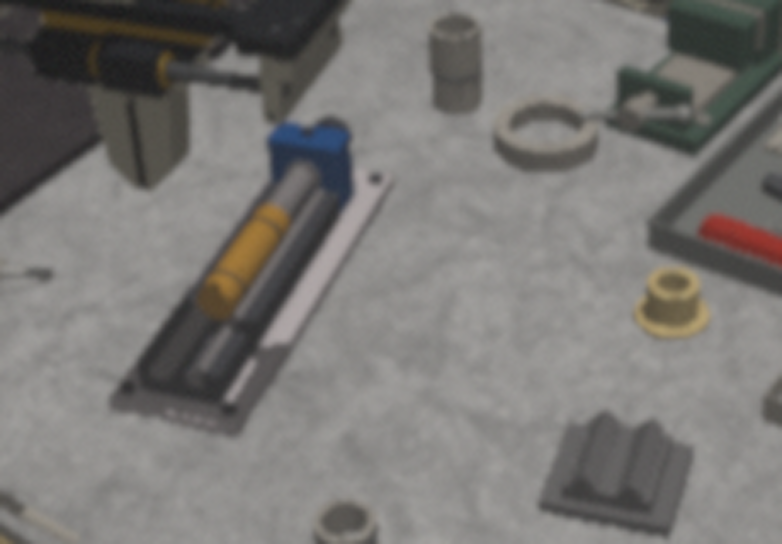

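The pin lies flush in the groove with no red visible at the stop face, and the bystanders haven't moved. The arm is clear, so I'm handing in.

Run:
```python
from h import *
print(arm.sign_off())
```

```text
the job is handed in; nothing more can be done
None
```

The pin is in the V-groove against the hard stop, and I handed the job in at about 22 s on the robot's clock.

- **Placing:** I took the pin from its rest and laid it in the groove about 15 mm clear of the plunger. I let go, lifted off, and a picture confirmed it was seated.
- **Pushing:** With the fingers closed, I pushed the pin by its end until the push rose steeply at about 31.1 mm of advance. I then raised the push in small steps to about 8.4 N for around 1 s and about 9.2 N for around 0.7 s. The highest single reading along the groove was about 9.6 N, and each step was a new set-point with no deliberate release between them.
- **Last checks:** After backing off, the pictures show the pin lying in the groove, flush on the sleeve face with no red showing. The bystanders in view looked unmoved, and the gripper was well clear.

**Less certain:**
- **Force at the stop:** These are wrist readings. The stop itself felt less, because friction in the groove takes some; I estimate about 7 to 8 N.
- **Downward load:** While pressing, the wrist also showed up to about 4.7 N vertically, so the fingers were pressing down on the pin's end.
- **Tool tilt:** The tool had tilted by roughly 1 to 2 degrees by the end of the press. Neither this nor the downward load seemed to unseat the pin.

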